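# Run the pipe vise down on a brass tube

### The job

The brass tube lies loose in the jaws of the pipe vise. With one finger against the vise's bar handle, push it round clockwise (seen from above) until the upper jaw has come down firmly on the tube and the bar will turn no further; finger-tight is enough, so push the bar without gripping or forcing it. Leave the tube lying where it is, leave the hammer, the brass disc, the oil bottle and the tube offcut alone, and finish with the hand clear.

Things in the scene. Friction and masses are not known exactly. Their poses are not given: they have to be found in the camera images.
- bar (a joint): screw turned by the bar, about the vertical axis through bar_hub, rad. 0 = upper jaw firmly on the tube, hard stop; negative = clockwise turning (from above) still to go; starts 4.2 to 7.5 rad (0.7 to 1.2 turns) short. Stays where left; turning takes about 0.13 N m (2 N at 70 mm). Bar and jaw sink 0.875 mm per rad. The jaw touches the tube about 0.6 rad early, which cannot be felt
- bar_hub (a point): middle of the bar handle on the screw axis, at bar-axis height: 214 mm above the bench when tight, to 221 mm at the start. Bar: level round steel rod 13 mm thick, 201 mm long, a 21 mm ball at each end, through a dark hub 29 mm in diameter, 32 mm high, centred here. Apart from the screw under the hub, the vise is below 189 mm, so a finger may hang 15 to 20 mm below the bar's axis all round
- bar_end_a (a point): centre of the ball at one end of the bar, 90 mm from bar_hub (along bar_hub's x axis, which lies along the bar); goes round with the bar
- bar_end_b (a point): centre of the ball at the other end of the bar, 90 mm from bar_hub, opposite to bar_end_a
- vise: dark grey cast-iron yoke pipe vise bolted to the bench. Origin: on the bench, straight below the screw axis; x along the tube, y across the yoke, z up. Foot 90 x 190 x 14 mm (x, y, z); the yoke's legs reach y = +-62 mm, its crown and boss (40 mm in diameter) reach 188 mm above the bench
- jaw: upper jaw, an inverted steel V under the yoke, 50 mm along x and about 64 mm wide in y, that goes down with the screw; it never turns. Its origin lies at bench height on the screw axis when the jaw is down, and higher by the opening (up to 6.6 mm) before
- tube_mid (a point): centre of the loose brass tube: 42 mm in diameter, 300 mm long, 0.65 kg, lying level along the vise's x in the lower V jaw, axis 64 mm above the bench, sticking out at both sides of the vise
- hammer_mid (a point): planishing hammer lying on the bench, about 300 mm long with a wooden handle and a 110 mm steel head; point at mid-handle, 13 mm up. Leave alone
- disc_mid (a point): centre of a flat brass disc 190 mm in diameter, 3 mm thick, with a bright stripe, lying on the bench. Leave alone
- oil_mid (a point): centre of a standing white oil bottle with yellow label, 60 mm in diameter, 170 mm high; point half-way up. Leave alone
- offcut_mid (a point): centre of a short piece of brass tube standing on end, 42 mm in diameter, 60 mm high; point half-way up. Leave alone
Not all that is in view belongs to the job. What is shaped like the vise but blue, brown or red is not meant.

How it is judged:
By the outcome, as a careful person would: the job done as asked, in the order asked, and still so for the second after the job is handed in, with the robot touching nothing.
It also fails if it takes over 48 s, if anything falls off the work surface, if the arm or the gripper's body presses on something with over 40 N, if the wrist force passes 120 N, or if a joint passes its speed limit or range.

### The arm

A 6-joint arm with a two-finger parallel gripper is mounted at the origin on the work surface. World frame = base frame: x ahead of the robot, y to its left, z up, the work surface at z = 0. Lengths are in m, angles in rad, forces in N, time in s.
With the tool pointing down it reaches from about 0.375 to 0.9 m from the base axis. Payload 3.1 kg.
Tool frame: the origin (TCP) lies on the centre line of the jaws, within the pads' length; the fingertips stand 17 mm ahead of it and the grasp point (between the pads) lies 2 mm behind it; y points along the fingers, z is the direction in which the jaws open and shut, and the axes are right-handed (so a half turn about y gives the same grasp; the last joint's range is limited). The gripper opens to 85 mm and grips with 20 to 120 N. Pads are 22 mm wide; open, the fingers measure 114 mm over their backs; the gripper's body (76 mm by 85 mm) begins 54 mm behind the grasp point. The pads swing forward as they close: fully open they stand 13 mm farther back than shut.
Start: joints at [-1.429, 0.527, 1.433, -0, 1.181, -0.178], TCP at [0.197, -0.593, 0.248] pointing down, gripper open.
Joint ranges: [-3.08, 3.08], [-0.75, 2.2], [0.22, 2.44], [-1.43, 4.57], [0, 2.65], [-2.85, 2.85]. Speed limits (rad/s): [2.79, 2.79, 3.14, 3.14, 3.14, 3.14].

### API

Orientations are given as a unit quaternion [x, y, z, w].
In Python, from station import manip gives the robot as it stands.
- The arm moves only by the shell command python3 -m handwheel 'ROWS' [FORCE]. ROWS is JSON, one flat list of numbers, 7 for each row, row after row: the shift along the tool's x, y, z in cm, then the turn, a rotation vector about the tool's x, y, z in rad, then the finger opening in cm, from 0 to 8.54. A call has 1 to 10 rows; each row is the pose to reach, as a shift and turn from the pose commanded when the call began, along the tool's axes at that moment; what a row does not reach only later rows make up. A row lasts 1/12 s, in which the tool goes at most 41.7 mm and 7.16 degrees, less where a joint would pass 70% of its speed; a pose out of reach is approached as far as the arm can. A call with a gripper value outside its range is refused whole. The fingers move at their own pace and stop on an object; FORCE is the grip in N (left out, the last holds). Time passes only in rows, so rows that repeat a pose let the fingers close. It gives the time, the measured TCP pose, the force and the opening at its end, in the units of the state.
- manip.sense(): the state, without advancing time (a new reading comes with each control period).
- manip.snapshot(name): name is "side" or "top"; returns a dict with "frame" (420x560x3 uint8, red, green, blue), "depth" (420x560 float32, m along the optical axis (not along the pixel's ray), 0 where there is no reading), "camera_matrix" (3x3 intrinsics, pixels), "rvec" (rotation vector, rad) and "tvec" (3), from world to camera coordinates, as OpenCV has them. Camera axes: x right, y down, z forward; pixel columns grow to the right and rows downward; lengths in m; the calibration is good to about 2 mm. A picture is of the moment at which its call begins.
- manip.sign_off(): hands the job in, once; it reports no verdict.
The state is a dict: "t": time; "q": joint angles; "qd": joint speeds; "tau": joint torques, N m; "tcp_pos": TCP position; "tool_rot": TCP orientation; "force": force on the tool from outside, world axes, zero at the start; "ft_torque": the same for the moment, N m; "finger_gap": opening from 0.0 (shut) to 1.0 (fully open).
Only numpy, scipy, OpenCV 4.12 (cv2) and the standard library are available. Lean on these libraries where they do the work, as an engineer would, in place of code of your own. Each camera call takes 0.05 s, during which the arm holds its last target.

## Working session

There is one attempt and no reset: what is moved stays moved. The work goes in short steps, Python scripts to look and compute and a shell command to move; the robot and the scene stay as the last step left them, time stands still between calls to the robot, and variables do not carry over. Pictures are saved under pics/ and viewed, and the job is handed in when it is done.

```bash
mkdir -p pics; ls; python3 - <<'E'
from station import manip
import cv2,numpy as np
s=manip.sense()
print({k:(np.round(v,3).tolist() if not isinstance(v,str) else v) for k,v in s.items()})
for n in("side","top"):
    d=manip.snapshot(n)
    cv2.imwrite(f"pics/{n}0.png",d["frame"][:,:,::-1])
    np.savez(f"{n}0.npz",**d)
    R=cv2.Rodrigues(d["rvec"])[0]; print(n,d["camera_matrix"].round(1).tolist(),(-R.T@np.array(d["tvec"]).ravel()).round(3),R[2].round(2))
E
```

```text
pics
{'t': 0.0, 'q': [-1.43, 0.528, 1.434, -0.0, 1.181, -0.179], 'qd': [0.001, 0.002, -0.0, -0.002, 0.001, -0.002], 'tau': [0.0, -44.235, -17.802, -0.0, 0.008, 0.0], 'tcp_pos': [0.196, -0.593, 0.247], 'tool_rot': [-0.113, 0.699, -0.697, 0.113], 'force': [-0.197, -0.006, -1.011], 'ft_torque': [0.04, 0.02, -0.035], 'finger_gap': 0.998}
side [[525.3, 0.0, 287.4], [0.0, 525.3, 213.2], [0.0, 0.0, 1.0]] [-0.182  0.449  1.275] [ 0.54 -0.24 -0.81]
top [[406.1, 0.0, 283.1], [0.0, 406.1, 209.1], [0.0, 0.0, 1.0]] [0.418 0.119 1.313] [ 0.13 -0.01 -0.99]
```

View pics/side0.png

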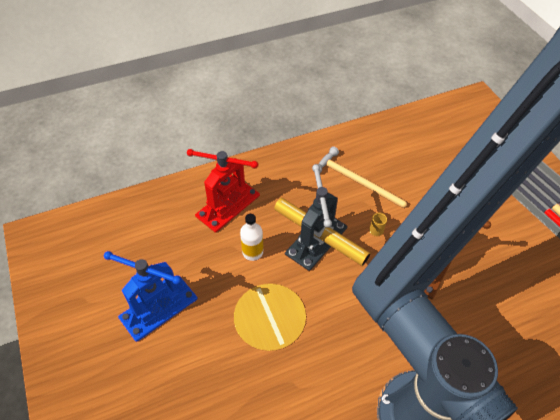

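View pics/top0.png

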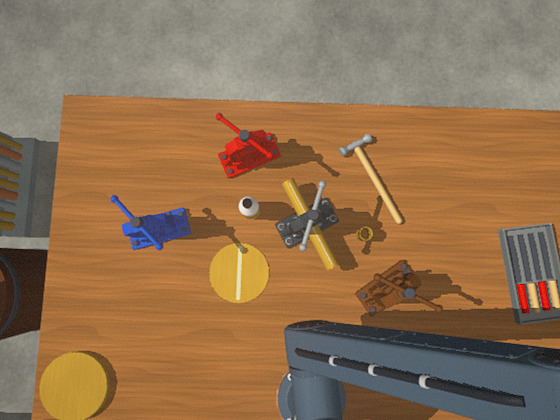

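Candidates in the top view are the grey vise with the tube (312,215), red (248,150), blue (155,228) and brown (400,287). In the side view the grey vise is at (322,215). The description says dark grey with the brass tube, so I choose that one and check it in a crop.

```bash
cat > h.py <<'E'
import numpy as np,cv2
def ray(d,u,v):
    R=cv2.Rodrigues(d["rvec"])[0];t=np.array(d["tvec"]).ravel()
    r=R.T@np.linalg.inv(d["camera_matrix"])@np.array([u,v,1.]);return -R.T@t,r
def plane(d,u,v,z):
    c,r=ray(d,u,v);return c+r*(z-c[2])/r[2]
def depthpt(d,u,v):
    c,r=ray(d,u,v);return c+r*float(d["depth"][int(round(v)),int(round(u))])
def proj(d,p):
    return cv2.projectPoints(np.array(p,float).reshape(-1,3),np.array(d["rvec"]),np.array(d["tvec"]),d["camera_matrix"],None)[0].reshape(-1,2)
E
python3 - <<'E'
from h import *
T=dict(np.load("top0.npz"));S=dict(np.load("side0.npz"))
a=cv2.resize(T["frame"][165:280,255:395],None,fx=4,fy=4,interpolation=cv2.INTER_CUBIC)
b=cv2.resize(S["frame"][140:280,265:405],None,fx=4,fy=4,interpolation=cv2.INTER_CUBIC)
cv2.imwrite("pics/cropT.png",a[:,:,::-1]);cv2.imwrite("pics/cropS.png",b[:,:,::-1])
E
```

```text
(no output)
```

View pics/cropT.png

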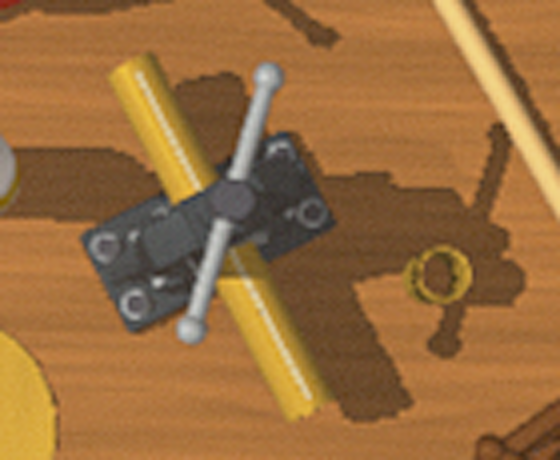

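View pics/cropS.png

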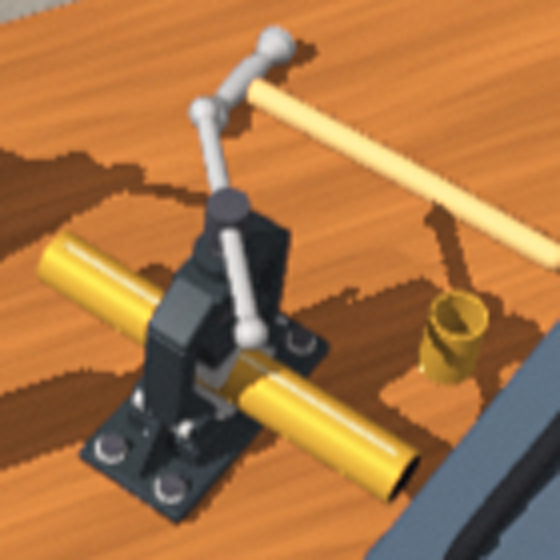

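The crop confirms it: a dark grey vise with the brass tube through it and a steel bar. In the top view the balls are at (322,184) and (303,247.5), and in the side view at (316.5,167.5) and (327.5,223).

```bash
python3 - <<'E'
from h import *
from scipy.spatial.transform import Rotation as Ro
T=dict(np.load("top0.npz"));S=dict(np.load("side0.npz"))
def tri(u,v):
    (c1,r1),(c2,r2)=ray(T,*u),ray(S,*v)
    A=np.c_[r1,-r2];k=np.linalg.lstsq(A,c2-c1,rcond=None)[0]
    p,q=c1+k[0]*r1,c2+k[1]*r2
    return (p+q)/2,np.linalg.norm(p-q)
a=tri((321.75,184),(316.3,167.3));b=tri((302.6,247.3),(327.3,222.8))
print(a,b,np.linalg.norm(a[0]-b[0]))
pa,pb=plane(T,321.75,184,.22),plane(T,302.6,247.3,.22)
print("plane",pa.round(4),pb.round(4),np.linalg.norm(pa-pb),((pa+pb)/2).round(4))
d=pa-pb;print("ang",np.degrees(np.arctan2(d[1],d[0])), "hubtop",plane(T,313.2,214.8,.236).round(4))
for u in[(321.75,184),(302.6,247.3),(313.2,214.8)]:print(depthpt(T,*u).round(4))
print("side d",depthpt(S,316.3,167.3).round(4),depthpt(S,327.3,222.8).round(4))
print("oil",plane(T,249,204,.17).round(3),"offcut",plane(T,365,233.5,.06).round(3))
print("tube",plane(T,289,180,.085),plane(T,331,265,.085),"brown",plane(T,405,265,.2),plane(T,440,308,.2))
print(Ro.from_quat([-0.113,0.699,-0.697,0.113]).as_matrix().round(3))
E
```

```text
(array([6.28171054e-01, 2.90318162e-05, 2.18183114e-01]), np.float64(0.002030931914860588)) (array([0.45445338, 0.05012897, 0.21723804]), np.float64(0.00017709356667226745)) 0.18080024542383757
plane [0.6283 0.0011 0.22  ] [0.4543 0.0502 0.22  ] 0.18079238912905027 [0.5413 0.0257 0.22  ]
ang -15.7623152143082 hubtop [0.541  0.0246 0.236 ]
[0.6261 0.0024 0.2315]
[0.4539 0.051  0.2319]
[0.5411 0.0245 0.2351]
side d [0.6216 0.0025 0.2261] [0.4505 0.0527 0.2238]
oil [0.574 0.202 0.17 ] offcut [ 0.507 -0.152  0.06 ]
tube [0.66395271 0.08754587 0.085     ] [ 0.40814984 -0.04464115  0.085     ] brown [ 0.41415923 -0.23150799  0.2       ] [ 0.30161436 -0.32490643  0.2       ]
[[-0.949 -0.     0.316]
 [-0.316  0.003 -0.949]
 [-0.    -1.    -0.003]]
```

```bash
python3 -m handwheel '[0,-4,0,0,0,0,0, 0,-8,0,0,0,0,0, -2.7,-8,-2.9,0,0,0,0, -5.4,-8,-5.8,0,0,0,0, -8.1,-8,-8.7,0,0,0,0, -10.8,-8,-11.6,0,0,0,0, -13.5,-8,-14.5,0,0,0,0, -16.2,-8,-17.4,0,0,0,0, -18.9,-8,-20.3,0,0,0,0, -21.6,-8,-23.2,0,0,0,0]' 30
```

```text
t: 0.93
tcp_pos: [0.3288, -0.303, 0.328]
tool_rot: [-0.112, 0.698, -0.698, 0.112]
force: [1.1, -0.1, 0.1]
finger_gap: -0.001
```

```bash
python3 -m handwheel '[-2.7,0,-2.9,0,0,0,0, -5.4,0,-5.8,0,0,0,0, -8.1,0,-8.7,0,0,0,0, -10.8,0,-11.6,0,0,0,0, -13.5,0,-14.5,0,0,0,0, -16.2,0,-17.4,0,0,0,0, -18.9,0,-20.3,0,0,0,0, -21.6,0,-23.2,0,0,0,0, -23.7,0,-25.1,0,0,0,0, -23.7,0,-25.1,0,0,0,0]'
python3 - <<'E'
from station import manip
from h import *
s=manip.sense();print(s["tcp_pos"],s["tool_rot"],s["q"],s["force"])
for n in("side","top"):
    d=manip.snapshot(n);cv2.imwrite(f"pics/{n}1.png",d["frame"][:,:,::-1])
E
```

```text
t: 1.77
tcp_pos: [0.4763, 0.0118, 0.3281]
tool_rot: [-0.114, 0.698, -0.697, 0.115]
force: [-0.6, 0.1, 0.7]
finger_gap: -0.0
[0.47625729 0.01182143 0.32812072] [-0.11398031  0.69840725 -0.69712393  0.11512614] [-0.21171827  0.22720641  1.68683316  0.00242391  1.22670965  1.03282141] [-0.58885245  0.07239997  0.69341259]
```

View pics/side1.png

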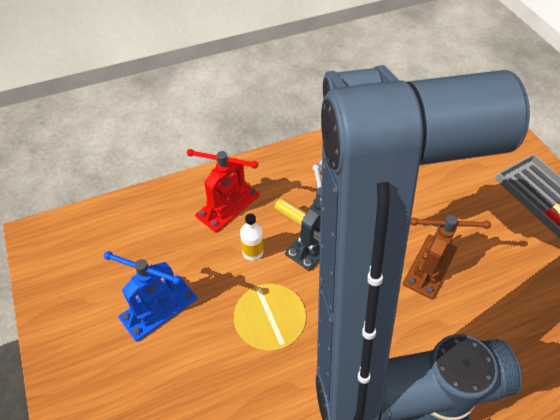

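View pics/top1.png

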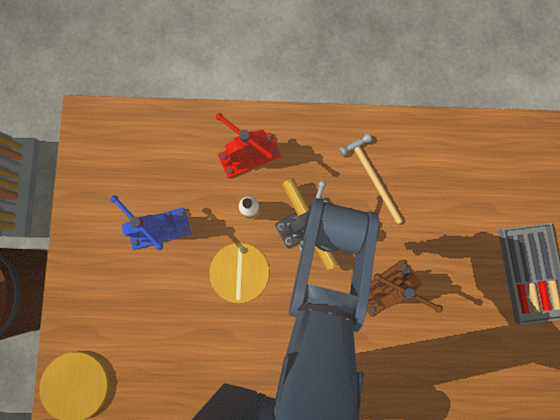

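Both views show the arm now hides most of the vise, and the hand is above the near side of the bar. I back off slightly and descend beside ball B.

```bash
python3 -m handwheel '[0.5,0,0.4,0,0,0,0, 0.5,3,0.4,0,0,0,0, 0.5,6,0.4,0,0,0,0, 0.5,8,0.4,0,0,0,0, 0.5,9,0.4,0,0,0,0, 0.5,10,0.4,0,0,0,0, 0.5,10.7,0.4,0,0,0,0, 0.5,11.2,0.4,0,0,0,0, 0.5,11.2,0.4,0,0,0,0, 0.5,11.2,0.4,0,0,0,0]'
python3 - <<'E'
from station import manip
s=manip.sense();print(s["tcp_pos"],s["tool_rot"],s["force"])
E
```

```text
t: 2.7
tcp_pos: [0.4712, 0.0016, 0.2165]
tool_rot: [0.112, -0.698, 0.698, -0.112]
force: [0.6, -0.4, 0.1]
finger_gap: -0.001
[0.47116625 0.00158986 0.21653236] [ 0.1121328  -0.6980983   0.69820305 -0.11223861] [ 0.5641675  -0.37299693  0.12209721]
```

```bash
cat > plan.py <<'E'
import sys
from h import *
from station import manip
# usage: plan start-of-angles(deg) step n [R]
hub=np.array([.541,.0252])
def main(a0,st,n,R=70,z=.216):
    s=manip.sense();p=np.array(s["tcp_pos"]);o=p[:2]-hub
    print("cur R %.1f ang %.1f z %.4f F %s"%(np.hypot(*o)*1e3,np.degrees(np.arctan2(o[1],o[0])),p[2],np.round(s["force"],1)))
    from scipy.spatial.transform import Rotation as Ro
    M=Ro.from_quat(s["tool_rot"]).as_matrix()
    for i in range(int(n)):
        a=np.radians(a0-st*i);t=np.r_[hub+R/1e3*np.array([np.cos(a),np.sin(a)]),z]
        print(round(a0-st*i,1),(M.T@(t-p)*100).round(1).tolist())
main(*map(float,sys.argv[1:]))
E
python3 plan.py 194 8 31
```

```text
cur R 73.7 ang -161.3 z 0.2165 F [ 0.6 -0.4  0.1]
194.0 [-0.4, 0.1, -0.6]
186.0 [-0.5, 0.1, -1.5]
178.0 [-0.8, 0.1, -2.5]
170.0 [-1.2, 0.1, -3.4]
162.0 [-1.7, 0.1, -4.2]
154.0 [-2.4, 0.1, -4.9]
146.0 [-3.1, 0.1, -5.6]
138.0 [-3.9, 0.1, -6.1]
130.0 [-4.8, 0.1, -6.6]
122.0 [-5.7, 0.1, -6.9]
114.0 [-6.7, 0.1, -7.0]
106.0 [-7.6, 0.1, -7.0]
98.0 [-8.6, 0.1, -6.9]
90.0 [-9.6, 0.1, -6.7]
82.0 [-10.5, 0.1, -6.3]
74.0 [-11.3, 0.1, -5.8]
66.0 [-12.1, 0.1, -5.2]
58.0 [-12.8, 0.1, -4.5]
50.0 [-13.3, 0.1, -3.7]
42.0 [-13.8, 0.1, -2.9]
34.0 [-14.1, 0.1, -2.0]
26.0 [-14.3, 0.1, -1.0]
18.0 [-14.4, 0.1, -0.0]
10.0 [-14.3, 0.1, 1.0]
2.0 [-14.1, 0.1, 1.9]
-6.0 [-13.8, 0.1, 2.8]
-14.0 [-13.3, 0.1, 3.7]
-22.0 [-12.7, 0.1, 4.5]
-30.0 [-12.0, 0.1, 5.2]
-38.0 [-11.3, 0.1, 5.8]
-46.0 [-10.4, 0.1, 6.3]
```

First part of the arc, to 154°, then a look at the force.

```bash
python3 -m handwheel '[-0.4,0,-0.6,0,0,0,0, -0.5,0,-1.5,0,0,0,0, -0.8,0,-2.5,0,0,0,0, -1.2,0,-3.4,0,0,0,0, -1.7,0,-4.2,0,0,0,0, -2.4,0,-4.9,0,0,0,0]'; python3 plan.py 146 8 1
python3 - <<'E'
from station import manip
from h import *
d=manip.snapshot("top");cv2.imwrite("pics/top2.png",cv2.resize(d["frame"][150:290,230:410],None,fx=4,fy=4)[:,:,::-1])
E
python3 plan.py 146 8 10
```

```text
t: 3.2
tcp_pos: [0.4782, 0.0576, 0.2165]
tool_rot: [0.113, -0.698, 0.698, -0.113]
force: [0.4, -3.4, 0.1]
finger_gap: -0.0
cur R 70.7 ang 152.7 z 0.2165 F [ 0.4 -3.4  0.1]
146.0 [-0.7, 0.0, -0.5]
cur R 70.2 ang 151.3 z 0.2165 F [0.8 0.3 0.7]
146.0 [-0.5, 0.1, -0.4]
138.0 [-1.3, 0.1, -0.9]
130.0 [-2.2, 0.1, -1.4]
122.0 [-3.1, 0.1, -1.7]
114.0 [-4.1, 0.1, -1.8]
106.0 [-5.1, 0.1, -1.9]
98.0 [-6.0, 0.1, -1.7]
90.0 [-7.0, 0.1, -1.5]
82.0 [-7.9, 0.1, -1.1]
74.0 [-8.7, 0.1, -0.6]
```

View pics/top2.png

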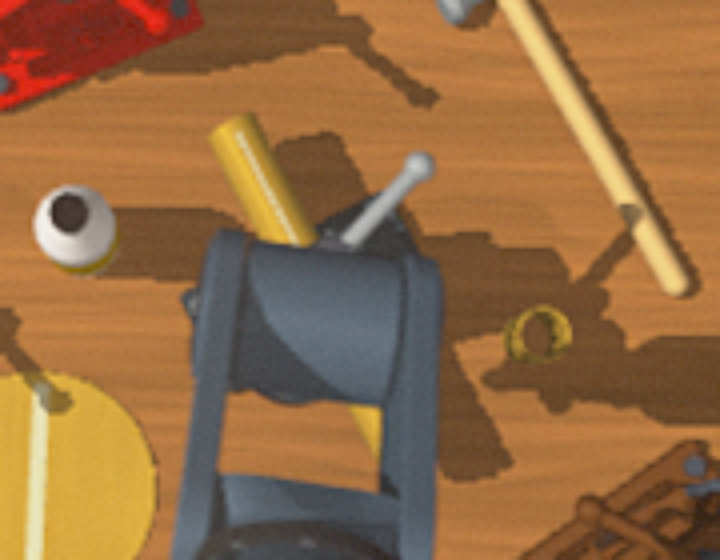

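The push works: the far ball has moved to about (335,192) and the force was 3.4 N. I continue through 74°.

```bash
python3 -m handwheel '[-0.5,0,-0.4,0,0,0,0, -1.3,0,-0.9,0,0,0,0, -2.2,0,-1.4,0,0,0,0, -3.1,0,-1.7,0,0,0,0, -4.1,0,-1.8,0,0,0,0, -5.1,0,-1.9,0,0,0,0, -6.0,0,-1.7,0,0,0,0, -7.0,0,-1.5,0,0,0,0, -7.9,0,-1.1,0,0,0,0, -8.7,0,-0.6,0,0,0,0]'; python3 plan.py 66 8 10
```

```text
t: 4.08
tcp_pos: [0.5599, 0.0897, 0.216]
tool_rot: [-0.113, 0.698, -0.698, 0.112]
force: [-3.0, -0.4, 0.6]
finger_gap: 0.0
cur R 67.2 ang 73.7 z 0.2160 F [-3.  -0.4  0.6]
66.0 [-0.9, 0.0, 0.4]
58.0 [-1.6, -0.0, 1.1]
50.0 [-2.1, -0.0, 1.9]
42.0 [-2.6, -0.0, 2.7]
34.0 [-2.9, -0.0, 3.6]
26.0 [-3.1, -0.0, 4.6]
18.0 [-3.2, -0.0, 5.6]
10.0 [-3.1, -0.0, 6.5]
2.0 [-2.9, -0.0, 7.5]
-6.0 [-2.6, -0.0, 8.4]
```

```bash
python3 -m handwheel '[-0.9,0,0.4,0,0,0,0, -1.6,0,1.1,0,0,0,0, -2.1,0,1.9,0,0,0,0, -2.6,0,2.7,0,0,0,0, -2.9,0,3.6,0,0,0,0, -3.1,0,4.6,0,0,0,0, -3.2,0,5.6,0,0,0,0, -3.1,0,6.5,0,0,0,0, -2.9,0,7.5,0,0,0,0, -2.6,0,8.4,0,0,0,0]'; python3 plan.py -14 5 10
python3 - <<'E'
from station import manip
from h import *
for n in("top","side"):
    d=manip.snapshot(n);cv2.imwrite(f"pics/{n}3.png",d["frame"][:,:,::-1])
E
python3 plan.py -10 5 8
```

```text
t: 4.92
tcp_pos: [0.611, 0.0167, 0.2164]
tool_rot: [0.112, -0.698, 0.698, -0.113]
force: [-0.7, 0.7, -0.2]
finger_gap: 0.003
cur R 70.5 ang -6.9 z 0.2164 F [-0.7  0.7 -0.2]
-14.0 [0.5, 0.0, 0.7]
-19.0 [0.8, 0.0, 1.2]
-24.0 [1.2, 0.0, 1.7]
-29.0 [1.6, 0.0, 2.1]
-34.0 [2.1, 0.0, 2.5]
-39.0 [2.6, 0.0, 2.9]
-44.0 [3.1, 0.0, 3.2]
-49.0 [3.7, 0.0, 3.5]
-54.0 [4.2, 0.0, 3.7]
-59.0 [4.8, 0.0, 3.8]
cur R 70.8 ang -8.0 z 0.2167 F [ 0.5  0.2 -0.3]
-10.0 [0.2, 0.1, 0.2]
-15.0 [0.5, 0.1, 0.7]
-20.0 [0.9, 0.1, 1.2]
-25.0 [1.3, 0.1, 1.7]
-30.0 [1.7, 0.1, 2.1]
-35.0 [2.2, 0.1, 2.5]
-40.0 [2.7, 0.1, 2.8]
-45.0 [3.2, 0.1, 3.1]
```

View pics/top3.png

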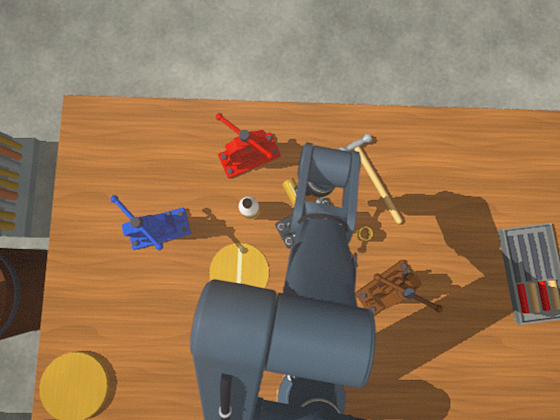

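View pics/side3.png

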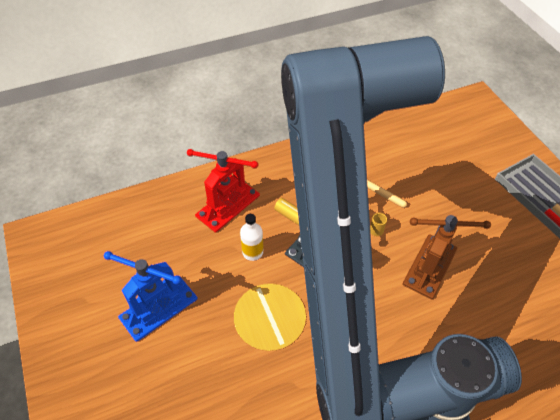

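The arm hides the bar here, but it must be ahead of the finger. Another 37° stays within the guaranteed free travel.

```bash
python3 -m handwheel '[0.5,0,0.7,0,0,0,0, 0.9,0,1.2,0,0,0,0, 1.3,0,1.7,0,0,0,0, 1.7,0,2.1,0,0,0,0]'; python3 -m handwheel '[0.5,0,0.4,0,0,0,0, 1.0,0,0.7,0,0,0,0, 1.5,0,1.0,0,0,0,0]' ; python3 plan.py -46 4 8
```

```text
t: 5.35
tcp_pos: [0.6006, -0.0078, 0.2164]
tool_rot: [-0.112, 0.698, -0.698, 0.113]
force: [-0.8, 2.3, -0.4]
finger_gap: -0.001
t: 5.6
tcp_pos: [0.5895, -0.0221, 0.2163]
tool_rot: [0.112, -0.698, 0.698, -0.113]
force: [1.1, 2.0, -0.3]
finger_gap: -0.001
cur R 67.7 ang -44.3 z 0.2163 F [ 1.1  2.  -0.3]
-46.0 [0.1, 0.0, 0.3]
-50.0 [0.5, 0.0, 0.5]
-54.0 [1.0, 0.0, 0.7]
-58.0 [1.5, 0.0, 0.8]
-62.0 [1.9, 0.0, 0.9]
-66.0 [2.4, 0.0, 1.0]
-70.0 [2.9, 0.0, 1.0]
-74.0 [3.4, 0.0, 1.0]
```

```bash
cat > ok.py <<'E'
# exit 1 when the horizontal force is above 6 N (stop felt)
import sys,numpy as np
from station import manip
f=np.array(manip.sense()["force"]);sys.exit(int(np.hypot(f[0],f[1])>6))
E
cat > inc.py <<'E'
import sys
from h import *
from station import manip
from scipy.spatial.transform import Rotation as Ro
a0,st,n=map(float,sys.argv[1:4]);hub=np.array([.541,.0252])
s=manip.sense();p=np.array(s["tcp_pos"]);M=Ro.from_quat(s["tool_rot"]).as_matrix();o=p[:2]-hub
print("R %.1f ang %.1f z %.4f F %s"%(np.hypot(*o)*1e3,np.degrees(np.arctan2(o[1],o[0])),p[2],np.round(s["force"],1)))
q=p
for i in range(int(n)):
    a=np.radians(a0-st*i);t=np.r_[hub+.07*np.array([np.cos(a),np.sin(a)]),.216]
    print(round(a0-st*i),(M.T@(t-q)*100).round(2).tolist());q=t
E
python3 inc.py -50 4 10
```

```text
R 67.7 ang -44.3 z 0.2163 F [ 1.1  2.  -0.3]
-50 [0.53, 0.03, 0.49]
-54 [0.46, -0.0, 0.16]
-58 [0.47, -0.0, 0.13]
-62 [0.48, -0.0, 0.1]
-66 [0.48, -0.0, 0.07]
-70 [0.49, -0.0, 0.03]
-74 [0.49, -0.0, -0.0]
-78 [0.49, -0.0, -0.04]
-82 [0.48, -0.0, -0.07]
-86 [0.48, -0.0, -0.1]
```

```bash
H="python3 -m handwheel"; 
python3 -m handwheel '[0.4,0,0.4,0,0,0,0]' | grep -E "tcp_pos|force" && python3 ok.py && python3 -m handwheel '[0.45,0,0.2,0,0,0,0]' | grep -E "tcp_pos|force" && python3 ok.py && python3 -m handwheel '[0.45,0,0.15,0,0,0,0]' | grep -E "tcp_pos|force" && python3 ok.py && python3 -m handwheel '[0.5,0,0.1,0,0,0,0]' | grep -E "tcp_pos|force" && python3 ok.py && python3 -m handwheel '[0.5,0,0.05,0,0,0,0]' | grep -E "tcp_pos|force"; python3 inc.py -70 4 10
```

```text
tcp_pos: [0.5868, -0.0271, 0.2164]
force: [1.2, 1.9, 0.1]
tcp_pos: [0.5837, -0.0308, 0.2164]
force: [1.2, 1.9, -0.6]
tcp_pos: [0.5798, -0.0335, 0.2164]
force: [1.9, 1.9, -1.0]
tcp_pos: [0.5754, -0.0358, 0.2164]
force: [2.3, 1.2, -0.7]
tcp_pos: [0.5707, -0.0378, 0.2165]
force: [1.6, 1.7, 0.0]
R 69.7 ang -64.7 z 0.2165 F [1.6 1.7 0. ]
-70 [0.64, 0.05, 0.08]
-74 [0.49, -0.0, -0.0]
-78 [0.49, -0.0, -0.04]
-82 [0.48, -0.0, -0.07]
-86 [0.48, -0.0, -0.1]
-90 [0.47, -0.0, -0.14]
-94 [0.46, -0.0, -0.17]
-98 [0.45, -0.0, -0.2]
-102 [0.43, -0.0, -0.23]
-106 [0.41, -0.0, -0.26]
```

Steady at about 2.5 N. I continue the same way.

```bash

python3 -m handwheel '[0.5,0,0.05,0,0,0,0]' | grep force && python3 ok.py && python3 -m handwheel '[0.5,0,0,0,0,0,0]' | grep force && python3 ok.py && python3 -m handwheel '[0.5,0,-0.05,0,0,0,0]' | grep force && python3 ok.py && python3 -m handwheel '[0.5,0,-0.05,0,0,0,0]' | grep force && python3 ok.py && python3 -m handwheel '[0.5,0,-0.1,0,0,0,0]' | grep force && python3 ok.py && python3 -m handwheel '[0.45,0,-0.15,0,0,0,0]' | grep force && python3 ok.py && python3 -m handwheel '[0.45,0,-0.15,0,0,0,0]' | grep force; python3 inc.py -98 4 10
```

```text
force: [2.3, 1.0, 0.6]
force: [1.8, 1.6, 0.4]
force: [2.0, 2.0, 1.1]
force: [2.7, 0.8, 0.9]
force: [2.6, 0.5, 0.3]
force: [2.9, 1.2, 0.3]
force: [3.2, 1.0, 0.4]
R 69.4 ang -93.2 z 0.2165 F [3.2 1.  0.4]
-98 [0.56, 0.05, -0.18]
-102 [0.43, -0.0, -0.23]
-106 [0.41, -0.0, -0.26]
-110 [0.39, -0.0, -0.29]
-114 [0.37, -0.0, -0.32]
-118 [0.35, -0.0, -0.34]
-122 [0.32, -0.0, -0.36]
-126 [0.3, -0.0, -0.39]
-130 [0.27, -0.0, -0.41]
-134 [0.24, -0.0, -0.42]
```

```bash

python3 -m handwheel '[0.45,0,-0.2,0,0,0,0]' | grep force && python3 ok.py && python3 -m handwheel '[0.45,0,-0.25,0,0,0,0]' | grep force && python3 ok.py && python3 -m handwheel '[0.4,0,-0.25,0,0,0,0]' | grep force && python3 ok.py && python3 -m handwheel '[0.4,0,-0.3,0,0,0,0]' | grep force && python3 ok.py && python3 -m handwheel '[0.35,0,-0.3,0,0,0,0]' | grep force && python3 ok.py && python3 -m handwheel '[0.35,0,-0.35,0,0,0,0]' | grep force && python3 ok.py && python3 -m handwheel '[0.3,0,-0.35,0,0,0,0]' | grep force; python3 inc.py -126 4 10
```

```text
force: [3.6, 0.4, 0.1]
force: [5.1, 0.2, 0.6]
force: [3.9, 1.2, 0.5]
force: [16.9, -2.8, -6.7]
R 69.1 ang -106.2 z 0.2172 F [16.9 -2.8 -6.7]
-126 [1.77, 0.09, -1.61]
-130 [0.27, -0.01, -0.41]
-134 [0.24, -0.01, -0.42]
-138 [0.21, -0.01, -0.44]
-142 [0.18, -0.0, -0.45]
-146 [0.15, -0.0, -0.47]
-150 [0.12, -0.0, -0.47]
-154 [0.08, -0.0, -0.48]
-158 [0.05, -0.0, -0.49]
-162 [0.01, -0.0, -0.49]
```

Force jumped to 17 N at a bar angle of about -126° (5.1 rad turned, within the 4.2–7.5 range), so this is probably the stop. I hold for one row, then back off and look.

```bash

python3 -m handwheel '[0,0,0,0,0,0,0]'; python3 - <<'E'
from station import manip
from h import *
print(manip.sense()["ft_torque"])
for n in("top","side"):
    d=manip.snapshot(n);cv2.imwrite(f"pics/{n}4.png",d["frame"][:,:,::-1])
E
```

```text
t: 7.02
tcp_pos: [0.522, -0.0412, 0.2172]
tool_rot: [0.108, -0.696, 0.7, -0.116]
force: [11.0, -2.6, -6.2]
finger_gap: -0.002
[-0.37336461 -1.87142958 -0.11256308]
```

View pics/top4.png

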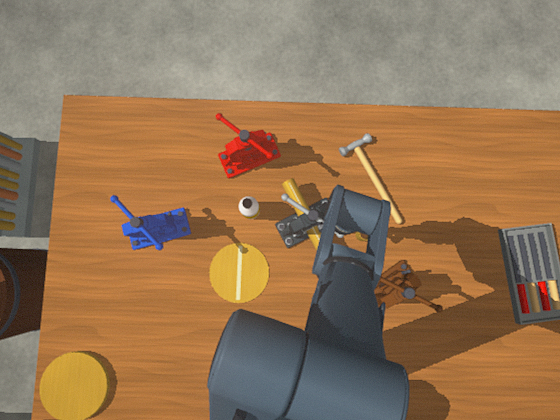

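View pics/side4.png

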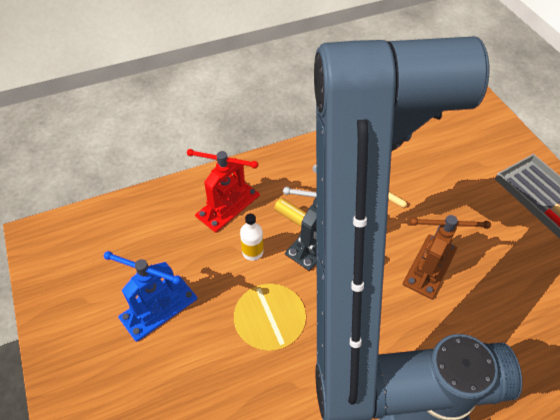

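```bash

python3 -m handwheel '[-0.3,0,0.3,0,0,0,0,-0.8,0,0.8,0,0,0,0, -1.5,0,1.2,0,0,0,0,-1.5,0,1.2,0,0,0,0]'
python3 - <<'E'
from station import manip
from h import *
fs={}
for n,(x0,y0,x1,y1) in {"top":(255,165,395,270),"side":(240,150,380,255)}.items():
    d=manip.snapshot(n);np.savez(n+"5.npz",**d);fs[n]=cv2.resize(d["frame"][y0:y1,x0:x1],None,fx=4,fy=4,interpolation=cv2.INTER_CUBIC)
cv2.imwrite("pics/t5.png",fs["top"][:,:,::-1]);cv2.imwrite("pics/s5.png",fs["side"][:,:,::-1])
E
python3 inc.py -90 4 1
```

```text
t: 7.45
tcp_pos: [0.5363, -0.0469, 0.216]
tool_rot: [0.113, -0.698, 0.698, -0.112]
force: [0.2, 0.2, 0.1]
finger_gap: -0.001
R 71.8 ang -94.8 z 0.2158 F [ 0.2  0.2 -0.6]
-90 [-0.61, -0.02, 0.04]
```

View pics/t5.png

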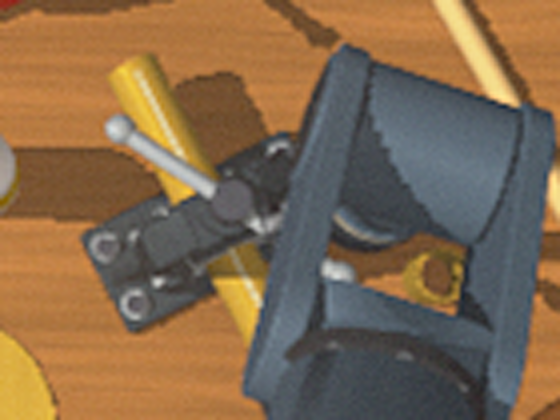

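View pics/s5.png

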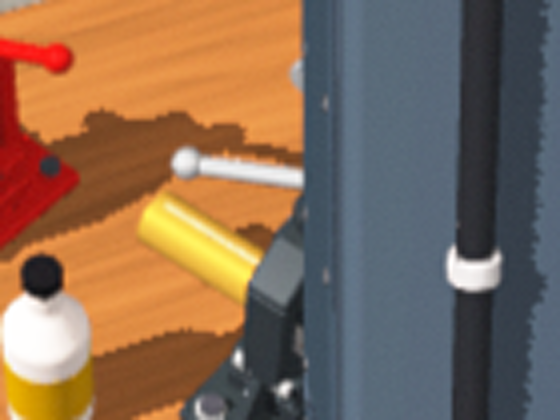

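Top view: the far ball is at (284.7,197.2) and the near ball at (340,232.7). Side view: the far ball is at (286.2,190.7).

```bash
python3 - <<'E'
from h import *
T=dict(np.load("top5.npz"));S=dict(np.load("side5.npz"))
def tri(u,v):
    (c1,r1),(c2,r2)=ray(T,*u),ray(S,*v)
    k=np.linalg.lstsq(np.c_[r1,-r2],c2-c1,rcond=None)[0]
    p,q=c1+k[0]*r1,c2+k[1]*r2
    return (p+q)/2,np.linalg.norm(p-q)
print(tri((284.6,197.1),(286.1,190.6)))
a,b=plane(T,284.6,197.1,.214),plane(T,340,232.7,.214)
d=a-b;print(a,b,np.linalg.norm(d),(a+b)/2);ang=np.degrees(np.arctan2(d[1],d[0]));print(ang, "turned",-15.8+360-ang,np.radians(-15.8+360-ang))
E
```

```text
(array([0.59069623, 0.10196825, 0.21105731]), np.float64(0.00045098263834065735))
[0.59012471 0.10181796 0.214     ] [ 0.4966204  -0.05094218  0.214     ] 0.17910532352124334 [0.54337255 0.02543789 0.214     ]
58.52924501636586 turned 285.67075498363414 4.9858952511224155
```

The bar turned 4.99 rad in total and the ball's height fell to about 211 mm (214 expected, within noise). I repeat a gentle push to confirm the stop is rigid.

```bash

python3 -m handwheel '[0.4,0,-0.3,0,0,0,0, 0.8,0,-0.6,0,0,0,0,0.8,0,-0.6,0,0,0,0]'| grep -E "force|tcp" && python3 ok.py && python3 -m handwheel '[0.15,0,-0.1,0,0,0,0]' | grep -E "force|tcp" && python3 ok.py && python3 -m handwheel '[0.15,0,-0.1,0,0,0,0]' | grep -E "force|tcp" && python3 ok.py && python3 -m handwheel '[0.15,0,-0.1,0,0,0,0]' | grep -E "force|tcp" && python3 ok.py && python3 -m handwheel '[0.15,0,-0.1,0,0,0,0]' | grep -E "force|tcp" && python3 ok.py && python3 -m handwheel '[0.15,0,-0.1,0,0,0,0]' | grep -E "force|tcp"
```

```text
tcp_pos: [0.5241, -0.0424, 0.216]
force: [0.4, 0.2, -0.2]
tcp_pos: [0.524, -0.0425, 0.2164]
force: [-0.3, -0.3, 0.1]
tcp_pos: [0.5227, -0.0422, 0.2165]
force: [2.2, 0.3, -0.3]
tcp_pos: [0.5224, -0.042, 0.2167]
force: [4.6, -1.1, -1.6]
tcp_pos: [0.522, -0.0419, 0.2169]
force: [8.2, -0.5, -4.1]
```

It stalls at the same spot, with the force rising against a rigid stop. I retreat now: back off, lift, then move aside.

```bash

python3 -m handwheel '[-0.4,0,0.4,0,0,0,0,-1.2,0,1,0,0,0,0, -1.5,0,1.2,0,0,0,0,-1.5,-3,1.2,0,0,0,0, -1.5,-6.5,1.2,0,0,0,0, -1.5,-10,1.2,0,0,0,0, -1.5,-12,1.2,0,0,0,0, 1,-12,4.5,0,0,0,0, 3.5,-12,7.5,0,0,0,0,6,-12,10.5,0,0,0,0]'
python3 -m handwheel '[2.5,0,3,0,0,0,0, 5,0,6,0,0,0,0, 6.5,0,9,0,0,0,0, 6.5,0,12,0,0,0,0, 6.5,0,15,0,0,0,0, 6.5,0,17,0,0,0,0, 6.5,0,17,0,0,0,0, 6.5,0,17,0,0,0,0]'
python3 - <<'E'
from station import manip
from h import *
for n in("top","side"):
    d=manip.snapshot(n);np.savez(n+"6.npz",**d);cv2.imwrite(f"pics/{n}6.png",d["frame"][:,:,::-1])
E
```

```text
t: 8.97
tcp_pos: [0.4952, -0.1606, 0.337]
tool_rot: [0.113, -0.698, 0.698, -0.114]
force: [0.7, -0.2, 0.1]
finger_gap: 0.001
t: 9.63
tcp_pos: [0.4869, -0.3425, 0.3355]
tool_rot: [-0.112, 0.699, -0.697, 0.112]
force: [0.4, 0.3, -0.3]
finger_gap: -0.002
```

View pics/top6.png

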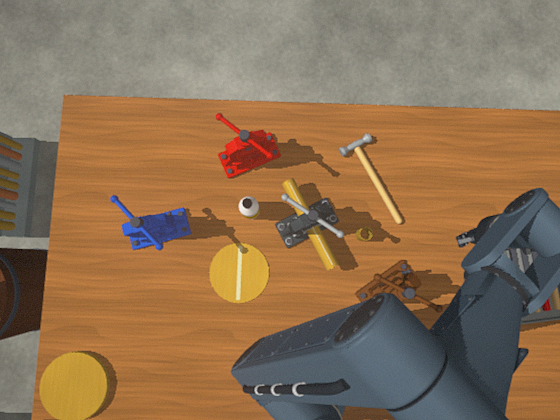

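View pics/side6.png

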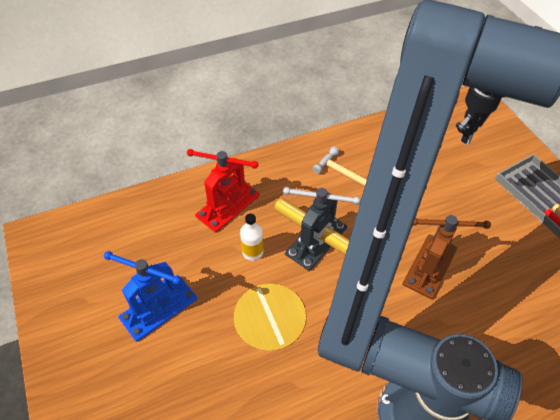

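The hand is clear. In the top view the bar still lies where it stopped, with its balls at about (285,197) and (341,233). The tube, hammer, disc, bottle and offcut look unmoved.

```bash
python3 - <<'E'
from station import manip
print(manip.sign_off())
E
```

```text
the job is handed in; nothing more can be done
None
```

I turned the grey vise's bar clockwise with the closed fingers as one finger, about 4.99 rad (286°), until it would turn no further. I then backed off, lifted the hand clear and handed the job in at about 9.7 s.

- **The stop:** turning took 2–5 N. At the stop the force jumped briefly to about 17 N. A second gentle push stalled at the same place at about 8 N, so the stop is rigid.
- **Last pictures:** the bar still lay where it stopped. The tube, hammer, disc, bottle and offcut looked unmoved, but I only compared them by eye.
- **Disagreement:** the bar end's height by triangulation came out at 211 mm, against 214 mm expected when tight. I put that down to roughly 2–3 mm of camera and pixel error. I did not measure directly that the upper jaw is touching the tube.

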